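Find the rocking corner of a sculptor's base plate and press its shim flat

TASK

One corner of the sculptor's wooden base plate rocks: press down on the corners with a fingertip, one after another, until you have felt which one gives all the way down. Then press the brass shim tab beside that corner down flat, leaving the other three tabs standing, and take the hand away. Do not grasp or lift anything, do not touch the plaster head, and leave the mug, the clay and the mallet where they are.

Things in the scene. Friction and masses are not known exactly. Their poses are not given: they have to be found in the camera images.
- plate_centre (a point): centre of the top face of the wooden base plate, 160 x 160 x 12 mm, level, its top 46 mm above the bench; z points up, x to its far side, y to its left side. Its four feet are hidden by a black skirt on a dark steel base (178 mm along x, 262 mm along y, 12 mm thick) fixed to the bench. Three corners are firm, one has a short foot and rocks; they look alike, only pressing tells which.
- corner_near_left (a point): the place to press on the plate's near left corner (as the robot sees it): a black dot 26 mm across on the plate's top face, 62 mm along x and 62 mm along y from the plate's centre, 18 mm in from both edges. A firm corner gives less than 1 mm when pressed; the rocking one sinks about 6 mm under about 5 N, then lands, and springs back level when let go
- tabtop_near_left (a point): the place to press on the shim tab of the near left corner: on the top face of the tab, 34 mm from its hinge and 12 mm from its tip. The tab is a brass leaf 30 mm wide, 46 mm long, 3 mm thick with a red tip, beside the plate's left edge at that corner, hinged 86 mm from the plate's middle line, sloping up and outwards at 25 degrees (this point 31 mm above the bench, 17 mm when flat)
- tab_near_left (a joint): hinge angle of the near left shim tab: 0 standing up as at the start, 0.44 rad flat. It turns stiffly (about 4 N at its pressing place) and stays where it is left. At the rocking corner it goes right down flat and slides a shim under the corner, which then is firm; at a firm corner it jams about a third of the way down, and stays bent.
- corner_near_right (a point): the place to press on the plate's near right corner (as the robot sees it): a black dot 26 mm across on the plate's top face, 62 mm along x and 62 mm along y from the plate's centre, 18 mm in from both edges. A firm corner gives less than 1 mm when pressed; the rocking one sinks about 6 mm under about 5 N, then lands, and springs back level when let go
- tabtop_near_right (a point): the place to press on the shim tab of the near right corner: on the top face of the tab, 34 mm from its hinge and 12 mm from its tip. The tab is a brass leaf 30 mm wide, 46 mm long, 3 mm thick with a red tip, beside the plate's right edge at that corner, hinged 86 mm from the plate's middle line, sloping up and outwards at 25 degrees (this point 31 mm above the bench, 17 mm when flat)
- tab_near_right (a joint): hinge angle of the near right shim tab: 0 standing up as at the start, 0.44 rad flat. It turns stiffly (about 4 N at its pressing place) and stays where it is left. At the rocking corner it goes right down flat and slides a shim under the corner, which then is firm; at a firm corner it jams about a third of the way down, and stays bent.
- corner_far_left (a point): the place to press on the plate's far left corner (as the robot sees it): a black dot 26 mm across on the plate's top face, 62 mm along x and 62 mm along y from the plate's centre, 18 mm in from both edges. A firm corner gives less than 1 mm when pressed; the rocking one sinks about 6 mm under about 5 N, then lands, and springs back level when let go
- tabtop_far_left (a point): the place to press on the shim tab of the far left corner: on the top face of the tab, 34 mm from its hinge and 12 mm from its tip. The tab is a brass leaf 30 mm wide, 46 mm long, 3 mm thick with a red tip, beside the plate's left edge at that corner, hinged 86 mm from the plate's middle line, sloping up and outwards at 25 degrees (this point 31 mm above the bench, 17 mm when flat)
- tab_far_left (a joint): hinge angle of the far left shim tab: 0 standing up as at the start, 0.44 rad flat. It turns stiffly (about 4 N at its pressing place) and stays where it is left. At the rocking corner it goes right down flat and slides a shim under the corner, which then is firm; at a firm corner it jams about a third of the way down, and stays bent.
- corner_far_right (a point): the place to press on the plate's far right corner (as the robot sees it): a black dot 26 mm across on the plate's top face, 62 mm along x and 62 mm along y from the plate's centre, 18 mm in from both edges. A firm corner gives less than 1 mm when pressed; the rocking one sinks about 6 mm under about 5 N, then lands, and springs back level when let go
- tabtop_far_right (a point): the place to press on the shim tab of the far right corner: on the top face of the tab, 34 mm from its hinge and 12 mm from its tip. The tab is a brass leaf 30 mm wide, 46 mm long, 3 mm thick with a red tip, beside the plate's right edge at that corner, hinged 86 mm from the plate's middle line, sloping up and outwards at 25 degrees (this point 31 mm above the bench, 17 mm when flat)
- tab_far_right (a joint): hinge angle of the far right shim tab: 0 standing up as at the start, 0.44 rad flat. It turns stiffly (about 4 N at its pressing place) and stays where it is left. At the rocking corner it goes right down flat and slides a shim under the corner, which then is firm; at a firm corner it jams about a third of the way down, and stays bent.
- mug: blue mug, 76 mm across, 90 mm tall, standing on the bench; origin under its centre. To be left alone
- clay: brick of terracotta modelling clay, 60 x 110 x 55 mm, on the bench; origin under its centre. To be left alone
- mallet: carver's round wooden mallet standing on its head on the bench, handle up, 86 mm across, 205 mm tall; origin under its centre. To be left alone
- head: the plaster head on the plate's centre, a little bust facing the robot, 62 mm wide, 63 mm tall, origin under its middle. Fragile, not to be touched

How it is judged:
By the outcome, as a careful person would: the job done as asked, in the order asked, and still so for the second after the job is handed in, with the robot touching nothing.
It also fails if it takes over 54 s, if anything falls off the work surface, if the arm or the gripper's body presses on something with over 40 N, if the wrist force passes 120 N, or if a joint passes its speed limit or range.

ROBOT

A 7-joint arm with a two-finger parallel gripper is mounted at the origin on the work surface. World frame = base frame: x ahead of the robot, y to its left, z up, the work surface at z = 0. Lengths are in m, angles in rad, forces in N, time in s.
With the tool pointing down it reaches from about 0.4 to 0.85 m from the base axis. Payload 4.5 kg.
Tool frame: the origin (TCP) lies at the very end of the fingers, on their centre line; the grasp point (between the pads) lies 19 mm behind it; z points along the fingers, y is the line along which they close (so a half turn about z gives the same grasp; the last joint's range is limited). The gripper opens to 88 mm and grips with 3 to 60 N. Pads are 18 mm wide; open, the fingers measure 123 mm over their backs; the gripper's body (75 mm by 187 mm) begins 45 mm behind the grasp point.
Start: joints at [1.196, 0.689, -0.195, 1.565, 0.157, 0.902, -0.215], TCP at [0.248, -0.574, 0.239] pointing down, gripper open.
Joint ranges: [-3.01, 3.01], [-0.46, 2.08], [-1.47, 1.51], [0.13, 2.56], [-1, 4.14], [0.04, 2.09], [-2.66, 2.66]. Speed limits (rad/s): [2.57, 2.57, 3.14, 3.14, 3.14, 3.14, 3.14].

INTERFACE

Orientations are given as a unit quaternion [x, y, z, w].
In Python, from plant import r gives the robot as it stands. The module is installed in compiled form; this text tells all that it offers.
- The arm moves only by the tool step_arm, never from a script. Its argument "increments" is a list of rows, each a list of 2 entries, a list of its own where there are three numbers: the shift along the world's x, y, z in cm, then the turn, a rotation vector about the world's x, y, z in degrees. A call has exactly 10 rows; each row shifts and turns the commanded pose from where the row before left it; what a row does not reach is not made up. A row lasts 1/10 s, in which the tool goes at most 50 mm and 8.59 degrees, less where a joint would pass 70% of its speed; a pose out of reach is approached as far as the arm can. A call is refused whole if a number of a shift passes 5 or a number of a turn 8.59, either way. A call with a gripper value outside its range is refused whole. "fingers" is the opening, from 0 (shut) to 1 (fully open), set as the call begins (left out, the last holds). The fingers move at their own pace and stop on an object; "grip_force" is the grip in N (left out, the last holds). Time passes only in rows, so rows that do not move let the fingers close, or fill a call up. It gives the time, the measured TCP pose, the force, the opening and the grip force at its end, in the units of the state.
- r.get_state(): the state, without advancing time (a new reading comes with each control period).
- r.snapshot(name): name is "scene" or "top" or "wrist"; returns (picture, depth): 384x512x3 uint8, red, green, blue; 384x512 float32, m along the optical axis (not along the pixel's ray), 0 where there is no reading.
- r.calibration(name): a dict with "fov_y" (degrees; the focal length in pixels is half the picture's height over the tangent of half this angle, whatever the lens; pixels are square), "cx", "cy" (the principal point, pixels), "k1" (the pictures are not rectified: a ray, as slopes to the right and down, at radius r is drawn at 1 + k1 r^2 times it, then the intrinsics apply), "R" (3x3) and "t" (3): a world point X has camera coordinates R X + t. Camera axes: x right, y down, z forward; pixel columns grow to the right and rows downward; lengths in m; the calibration is good to about 2 mm. A picture is of the moment at which its call begins: read the wrist's pose just before it. calibration takes no time and is no camera call; for the wrist camera it gives the pose at the moment of the call.
- r.finish_job(): hands the job in; it is judged then, once.
The state is a dict: "clock": time; "q": joint angles; "qd": joint speeds; "joint_torque": joint torques, N m; "tool_pos": TCP position; "eef_rot": TCP orientation; "contact_force": force on the tool from outside, world axes, zero at the start; "moment": the same for the moment, N m; "opening": opening from 0.0 (shut) to 1.0 (fully open); "finger_force": force on a finger pad.
Only numpy, scipy, OpenCV 4.12 (cv2) and the standard library are available. Lean on these libraries where they do the work, as an engineer would, in place of code of your own. Each camera call takes 0.05 s, during which the arm holds its last target. There are 200 camera calls.

## Working session

There is one attempt and no reset: what is moved stays moved. The work goes in short steps, Python scripts to look and compute and a tool call to move; the robot and the scene stay as the last step left them, time stands still between calls to the robot, and variables do not carry over. Pictures are saved under pics/ and viewed, at most 10 in all, crops included, and the job is handed in when it is done.

Besides the shell and the picture viewer there is one more tool, called after "Request:" as a command line: name --argument value ..., lists and objects as JSON in quotes. step_arm: Moves the arm, as the interface text tells. Its arguments: {"type":"object","properties":{"increments":{"type":"array","items":{"type":"array"}},"fingers":{"type":"number"},"grip_force":{"type":"number"}},"required":["increments"]}

```bash
mkdir -p pics; cat > h.py <<'E'
import numpy as np, cv2
from plant import r
def cal(n):
    c=r.calibration(n); return c
def ray(c,u,v,shape=(384,512)):
    f=shape[0]/2/np.tan(np.radians(c['fov_y'])/2)
    x,y=(u-c['cx'])/f,(v-c['cy'])/f
    a,b=x,y
    for _ in range(20):
        s=1+c['k1']*(a*a+b*b); a,b=x/s,y/s
    R=np.array(c['R']);t=np.array(c['t'])
    return -R.T@t, R.T@np.array([a,b,1.])
def onplane(c,u,v,z):
    o,d=ray(c,u,v); return o+d*(z-o[2])/d[2]
def atdepth(c,u,v,D):
    o,d=ray(c,u,v); return o+d*D
E
python3 - <<'E'
from h import *
ims=[]
for n in ["scene","top"]:
    im,d=r.snapshot(n); np.savez(f'pics/{n}.npz',im=im,d=d)
    cv2.imwrite(f'pics/{n}.png',im[:,:,::-1])
    c=cal(n);print(n,c['fov_y'],np.round(-np.array(c['R']).T@c['t'],3),c['k1'])
s=r.get_state();print(s['clock'],s['tool_pos'],s['eef_rot'],s['contact_force'])
E
```

```text
scene 54.56776370556068 [1.005 0.671 0.805] 0.007340591413666669
top 52.106116780193645 [0.532 0.01  1.252] -0.05876948917800092
0.1 [ 0.24819736 -0.57304725  0.23802636] [ 9.79172115e-01  2.03030502e-01 -2.18553180e-04 -7.32585398e-04] [-0.70745275 -0.53361728  0.61212622]
```

View pics/scene.png

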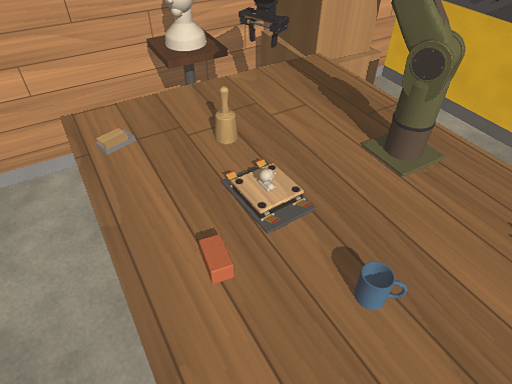

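View pics/top.png

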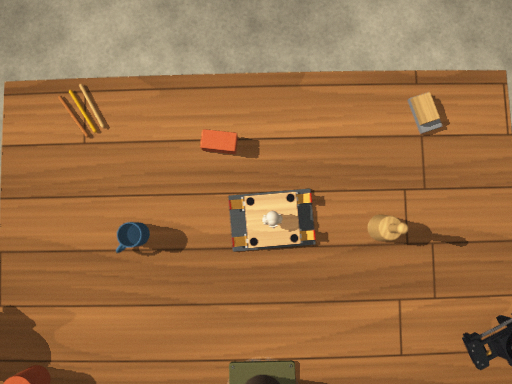

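The top view has x up and y left. The dots are at about (250,202), (291,198), (254,241) and (294,238), with the head at (271,218). The mallet at (388,229) and the mug at (132,236) are to the sides, and the clay at (219,141) is behind.

```bash
python3 - <<'E'
from h import *
P={}
for n,box in [('top',(225,318,183,256)),('scene',(222,315,155,230))]:
    im=np.load(f'pics/{n}.npz')['im']; c=cal(n)
    x0,x1,y0,y1=box
    sub=im[y0:y1,x0:x1]; g=sub.max(2)
    m=(g<60).astype(np.uint8)
    k,l,st,ce=cv2.connectedComponentsWithStats(m,connectivity=4)
    print(n)
    L=[]
    for i in range(1,k):
        if 15<st[i,4]<160 and st[i,2]<18 and st[i,3]<16:
            u,v=ce[i]+[x0,y0]; p=onplane(c,u,v,.046); L.append((u,v)); print(st[i],np.round([u,v],1),np.round(p,4))
    P[n]=L
    cv2.imwrite(f'pics/{n}_c.png',cv2.resize(sub[:,:,::-1],None,fx=6,fy=6,interpolation=cv2.INTER_CUBIC))
# triangulate: match by nearest on plane
ct,cs=cal('top'),cal('scene')
for a in P['top']:
    for b in P['scene']:
        if np.linalg.norm(onplane(ct,*a,.046)-onplane(cs,*b,.046))<.025:
            o1,d1=ray(ct,*a);o2,d2=ray(cs,*b)
            s=np.linalg.lstsq(np.c_[d1,-d2],o2-o1,rcond=None)[0]
            p,q=o1+s[0]*d1,o2+s[1]*d2;print('tri',np.round((p+q)/2,4),np.round(np.linalg.norm(p-q),4))
E
```

```text
top
[62 11  7  7 41] [290.  197.2] [ 0.6106 -0.1008  0.046 ]
[22 15  7  7 40] [249.9 200.8] [0.6023 0.0228 0.046 ]
[66 51  7  8 41] [293.9 237.7] [ 0.4864 -0.1094  0.046 ]
[26 55  6  7 38] [253.5 241. ] [0.4791 0.0144 0.046 ]
scene
[47 11  6  4 18] [271.4 167.2] [ 0.4887 -0.1046  0.046 ]
[14 24  7  5 23] [238.6 181.2] [ 0.6126 -0.0961  0.046 ]
[70 32  7  5 25] [295.2 189. ] [0.4808 0.0188 0.046 ]
[36 48  8  5 31] [261.4 204.9] [0.6038 0.027  0.046 ]
[47 54  5  5 16] [271.1 210.8] [0.5918 0.0607 0.046 ]
tri [ 0.6105 -0.101   0.0414] 0.0009
tri [0.6021 0.0231 0.0418] 0.0011
tri [ 0.4858 -0.1096  0.0413] 0.0009
tri [0.4784 0.0148 0.0418] 0.0012
```

Request:
step_arm --increments '[[[2.2,4.3,-0.3],[0,0,2.55]],[[2.2,4.3,-0.3],[0,0,2.55]],[[2.2,4.3,-0.3],[0,0,2.55]],[[2.2,4.3,-0.3],[0,0,2.55]],[[2.2,4.3,-0.3],[0,0,2.55]],[[2.2,4.3,-0.3],[0,0,2.55]],[[2.2,4.3,-0.3],[0,0,2.55]],[[2.2,4.3,-0.3],[0,0,2.55]],[[2.2,4.3,-0.3],[0,0,2.55]],[[2.2,4.3,-0.3],[0,0,2.55]]]' --fingers 0 --grip_force 20

```text
clock: 1.1
tool_pos: [0.4689, -0.1417, 0.2085]
eef_rot: [0.91, 0.415, -0.0, -0.0]
contact_force: [1.3, 0.1, -0.2]
opening: 0.12
finger_force: 0.0
```

Request:
step_arm --increments '[[[0.4,0.8,0],[0,0,0]],[[0.4,0.8,0],[0,0,0]],[[0.4,0.8,-1],[0,0,0]],[[0.5,0.9,-3],[0,0,0]],[[0,0,-4],[0,0,0]],[[0,0,-3],[0,0,0]],[[0,0,-2],[0,0,0]],[[0,0,-1.5],[0,0,0]],[[0,0,-0.4],[0,0,0]],[[0,0,0],[0,0,0]]]'

```text
clock: 2.1
tool_pos: [0.4846, -0.1115, 0.0591]
eef_rot: [0.911, 0.413, -0.001, -0.0]
contact_force: [-0.6, 0.3, 0.4]
opening: 0.007
finger_force: 0.0
```

```bash
python3 - <<'E'
from h import *
ims=[]
for n in ['wrist','scene']:
    im,d=r.snapshot(n); 
    if n=='scene': im=cv2.resize(im[120:250,190:363],(512,384),interpolation=cv2.INTER_CUBIC)
    ims.append(im)
cv2.imwrite('pics/w1.png',cv2.resize(np.hstack(ims)[:,:,::-1],(800,300)))
s=r.get_state();print(s['tool_pos'],s['contact_force'],s['clock'])
E
```

```text
[ 0.48558266 -0.11115332  0.06017909] [-0.25975633  0.16109395  0.68008723] 2.2
```

View pics/w1.png

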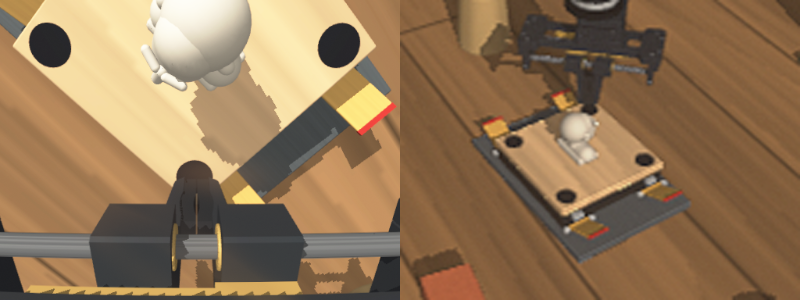

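The fingertips are shut just above the near-right dot (wrist view, about (193,175)), and the gripper body clears the head.

Request:
step_arm --increments '[[[0.1,0.2,-0.4],[0,0,0]],[[0,0,-0.4],[0,0,0]],[[0,0,-0.2],[0,0,0]],[[0,0,-0.1],[0,0,0]],[[0,0,-0.1],[0,0,0]],[[0,0,-0.1],[0,0,0]],[[0,0,-0.1],[0,0,0]],[[0,0,-0.1],[0,0,0]],[[0,0,0],[0,0,0]],[[0,0,0],[0,0,0]]]'

```text
clock: 3.2
tool_pos: [0.4865, -0.1085, 0.046]
eef_rot: [0.91, 0.414, 0.0, 0.0]
contact_force: [-1.7, 0.7, 14.3]
opening: 0.005
finger_force: 7.1
```

14 N with no sinking, so near right is firm. Next is far left, going over the head at a safe height.

Request:
step_arm --increments '[[[0,0,4.5],[0,0,0]],[[0,0,4.9],[0,0,0]],[[0,0,0.6],[0,0,0]],[[2.9,3.3,0],[0,0,0]],[[2.9,3.3,0],[0,0,0]],[[2.9,3.3,0],[0,0,0]],[[2.9,3.35,0],[0,0,0]],[[0,0,-0.5],[0,0,0]],[[0,0,-4],[0,0,0]],[[0,0,-3.5],[0,0,0]]]'

```text
clock: 4.2
tool_pos: [0.6024, 0.0239, 0.0635]
eef_rot: [0.91, 0.414, 0.0, 0.0]
contact_force: [-1.0, 0.3, -0.7]
opening: 0.004
finger_force: 0.0
```

Request:
step_arm --increments '[[[0,0,-0.5],[0,0,0]],[[0,0,-0.5],[0,0,0]],[[0,0,-0.3],[0,0,0]],[[0,0,-0.2],[0,0,0]],[[0,0,-0.1],[0,0,0]],[[0,0,-0.1],[0,0,0]],[[0,0,-0.1],[0,0,0]],[[0,0,-0.1],[0,0,0]],[[0,0,0],[0,0,0]],[[0,0,0],[0,0,0]]]'

```text
clock: 5.2
tool_pos: [0.6027, 0.024, 0.0459]
eef_rot: [0.91, 0.414, 0.0, 0.0]
contact_force: [0.3, -0.6, 0.3]
opening: 0.006
finger_force: 0.3
```

Request:
step_arm --increments '[[[0,0,-0.05],[0,0,0]],[[0,0,-0.05],[0,0,0]],[[0,0,-0.05],[0,0,0]],[[0,0,-0.05],[0,0,0]],[[0,0,0],[0,0,0]],[[0,0,0],[0,0,0]],[[0,0,0],[0,0,0]],[[0,0,0],[0,0,0]],[[0,0,0],[0,0,0]],[[0,0,0],[0,0,0]]]'

```text
clock: 6.2
tool_pos: [0.6027, 0.0242, 0.0438]
eef_rot: [0.91, 0.414, 0.0, 0.0]
contact_force: [2.4, 1.2, 2.3]
opening: 0.005
finger_force: 1.3
```

It gives softly here, so I keep pressing until it lands.

Request:
step_arm --increments '[[[0,0,-0.05],[0,0,0]],[[0,0,-0.1],[0,0,0]],[[0,0,-0.1],[0,0,0]],[[0,0,-0.1],[0,0,0]],[[0,0,-0.1],[0,0,0]],[[0,0,-0.05],[0,0,0]],[[0,0,-0.05],[0,0,0]],[[0,0,0],[0,0,0]],[[0,0,0],[0,0,0]],[[0,0,0],[0,0,0]]]'

```text
clock: 7.2
tool_pos: [0.6031, 0.0243, 0.0403]
eef_rot: [0.91, 0.414, 0.001, 0.0]
contact_force: [-1.8, 2.0, 20.0]
opening: 0.001
finger_force: 9.5
```

It sank 6 mm and landed at 20 N, so far left rocks. I'll lift off and locate its tab in the saved images.

Request:
step_arm --increments '[[[0,0,0.5],[0,0,0]],[[0,0,1],[0,0,0]],[[0,0,3],[0,0,0]],[[0,0,1.5],[0,0,0]],[[-0.1,1,0],[0,0,-5]],[[-0.1,1,0],[0,0,-8]],[[-0.1,1,0],[0,0,-8]],[[-0.1,1,0],[0,0,-8]],[[0,1,0],[0,0,-8]],[[0,0.4,0],[0,0,-8]]]'

```text
clock: 8.2
tool_pos: [0.5976, 0.0791, 0.0979]
eef_rot: [0.999, 0.032, -0.001, -0.0]
contact_force: [-0.8, 0.2, 0.5]
opening: 0.002
finger_force: 0.0
```

```bash
python3 - <<'E'
from h import *
ct,cs=cal('top'),cal('scene'); res={}
for n,box in [('top',(225,318,183,256)),('scene',(222,315,155,230))]:
    im=np.load(f'pics/{n}.npz')['im']; c=cal(n); x0,x1,y0,y1=box
    s=cv2.cvtColor(im[y0:y1,x0:x1],cv2.COLOR_RGB2HSV)
    for nm,lo,hi,z in [('brass',(14,150,70),(28,255,255),.026),('red',(0,170,70),(8,255,255),.035)]:
        m=cv2.inRange(s,lo,hi);k,l,st,ce=cv2.connectedComponentsWithStats(m)
        for i in range(1,k):
            if st[i,4]>5: print(n,nm,st[i],np.round(ce[i]+[x0,y0],1),np.round(onplane(c,*(ce[i]+[x0,y0]),z),4))
im,d=r.snapshot('scene');a=cv2.resize(im[120:250,190:363],(512,384),interpolation=cv2.INTER_CUBIC)
b=r.snapshot('wrist')[0]
cv2.imwrite('pics/w2.png',cv2.resize(np.hstack([b,a])[:,:,::-1],(800,300)))
s=r.get_state();print(s['tool_pos'],s['eef_rot'],s['contact_force'],s['clock'])
E
```

```text
top brass [   0    0   93   73 1476] [264.3 216.2] [ 0.5544 -0.021   0.026 ]
top brass [ 71  10  14  11 121] [303.2 197.8] [ 0.6092 -0.144   0.026 ]
top brass [  6  16  13  10 105] [236.9 203.9] [0.5948 0.0639 0.026 ]
top brass [87 20  6 29 72] [315.6 216.4] [ 0.5502 -0.1809  0.026 ]
top brass [ 75  47  14  11 121] [306.8 234.9] [ 0.4935 -0.1517  0.026 ]
top brass [91 50  2  7  9] [316.7 235.9] [ 0.4896 -0.1823  0.026 ]
top brass [  9  53  14  11 110] [240.  240.9] [0.4795 0.0566 0.026 ]
top red [85 10  2 10 17] [310.6 196.9] [ 0.611  -0.1659  0.035 ]
top red [ 4 17  2  9 13] [229.5 204.3] [0.5934 0.0866 0.035 ]
top red [88 47  3 10 19] [314.4 234.7] [ 0.4938 -0.1739  0.035 ]
top red [ 7 55  2  9 15] [232.6 242.1] [0.4765 0.079  0.035 ]
scene brass [34  5 10  8 51] [261.  163.4] [ 0.4947 -0.159   0.026 ]
scene brass [ 4 17 11 10 63] [231.3 175.7] [ 0.6104 -0.151   0.026 ]
scene brass [73 44 13  7 45] [300.9 202.4] [0.4854 0.0585 0.026 ]
scene brass [41 59 14  8 51] [269.3 217.7] [0.6001 0.0657 0.026 ]
scene red [34  3  7  4  9] [259.4 159.7] [ 0.4952 -0.1688  0.035 ]
scene red [ 4 16  8  3 10] [229.4 171.9] [ 0.6115 -0.1613  0.035 ]
scene red [82 48  8  4  9] [307.2 204.6] [0.4804 0.0822 0.035 ]
scene red [50 64  8  4 11] [275.4 220.4] [0.5952 0.0896 0.035 ]
[0.59765344 0.07881249 0.09792169] [ 9.99397254e-01  3.47055893e-02 -7.76630515e-04  2.19077172e-04] [0.10610377 0.18922119 0.03635511] 8.3
```

View pics/w2.png

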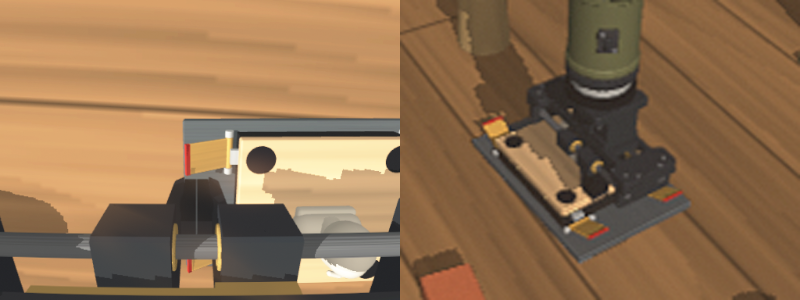

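The wrist view shows the tab at left, with its red tip at (188,160), in front of the fingers. The tool's long axis lies across the plate, so I'll turn it by 90° to lie along the plate edge, clear of the head.

Request:
step_arm --increments '[[[0,0,0],[0,0,8.5]],[[0,0,0],[0,0,8.5]],[[0,0,0],[0,0,8.5]],[[0,0,0],[0,0,8.5]],[[0,0,0],[0,0,8.5]],[[0,0,0],[0,0,8.5]],[[0,0,0],[0,0,8.5]],[[0,0,0],[0,0,8.5]],[[0,0,0],[0,0,8.5]],[[0,0,0],[0,0,8.5]]]'

```text
clock: 9.3
tool_pos: [0.5982, 0.0766, 0.0981]
eef_rot: [0.711, 0.704, -0.001, 0.0]
contact_force: [-0.9, 0.2, 0.5]
opening: 0.002
finger_force: 0.0
```

Request:
step_arm --increments '[[[-0.1,0.2,0],[0,0,4.5]],[[0,0,-1],[0,0,0]],[[0,0,-2],[0,0,0]],[[0,0,-1.5],[0,0,0]],[[0,0,-1],[0,0,0]],[[0,0,-0.3],[0,0,0]],[[0,0,0],[0,0,0]],[[0,0,0],[0,0,0]],[[0,0,0],[0,0,0]],[[0,0,0],[0,0,0]]]'

```text
clock: 10.3
tool_pos: [0.5979, 0.0801, 0.0408]
eef_rot: [0.686, 0.728, 0.0, 0.0]
contact_force: [-0.4, 0.2, -0.2]
opening: 0.003
finger_force: 0.0
```

```bash
python3 - <<'E'
from h import *
im,d=r.snapshot('scene');a=cv2.resize(im[150:250,215:348],(512,384),interpolation=cv2.INTER_CUBIC)
b=r.snapshot('wrist')[0]
cv2.imwrite('pics/w3.png',cv2.resize(np.hstack([b,a])[:,:,::-1],(800,300)))
s=r.get_state();print(s['tool_pos'],s['eef_rot'],s['contact_force'],s['clock'])
E
```

```text
[0.59773331 0.07997357 0.04064835] [6.85709203e-01 7.27875496e-01 3.03458605e-04 2.43007431e-04] [ 0.71801714 -0.27589817  0.62905184] 10.4
```

View pics/w3.png

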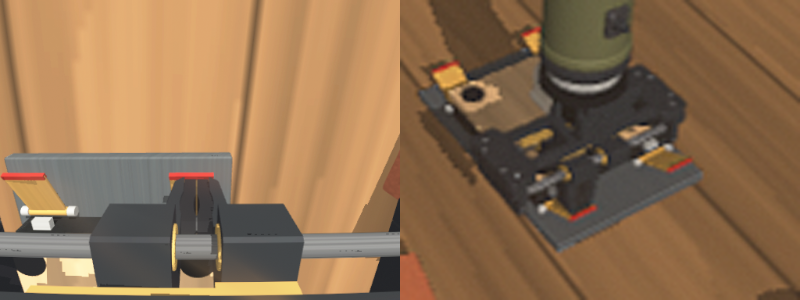

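The fingertips are over the tab just inboard of its red tip (wrist view, about (190,175)), and the body is beside the head. Pressing down now.

Request:
step_arm --increments '[[[0,0,-0.2],[0,0,0]],[[0,0,-0.2],[0,0,0]],[[0,0,-0.2],[0,0,0]],[[0,0,-0.2],[0,0,0]],[[0,0,-0.2],[0,0,0]],[[0,0,-0.2],[0,0,0]],[[0,0,-0.2],[0,0,0]],[[0,0,-0.2],[0,0,0]],[[0,0,-0.2],[0,0,0]],[[0,0,0],[0,0,0]]]'

```text
clock: 11.4
tool_pos: [0.5974, 0.0798, 0.0219]
eef_rot: [0.686, 0.728, -0.0, 0.0]
contact_force: [0.3, 0.7, 0.8]
opening: 0.005
finger_force: 0.3
```

Request:
step_arm --increments '[[[0,0,-0.1],[0,0,0]],[[0,0,-0.1],[0,0,0]],[[0,0,-0.1],[0,0,0]],[[0,0,-0.1],[0,0,0]],[[0,0,-0.1],[0,0,0]],[[0,0,-0.05],[0,0,0]],[[0,0,-0.05],[0,0,0]],[[0,0,-0.05],[0,0,0]],[[0,0,0],[0,0,0]],[[0,0,0],[0,0,0]]]'

```text
clock: 12.4
tool_pos: [0.5974, 0.0801, 0.0172]
eef_rot: [0.686, 0.728, 0.0, 0.0]
contact_force: [-3.8, -0.2, 14.2]
opening: 0.007
finger_force: 7.2
```

It stopped flat at 17 mm with 14 N. I'll press a touch more, then withdraw straight up.

Request:
step_arm --increments '[[[0,0,-0.05],[0,0,0]],[[0,0,-0.05],[0,0,0]],[[0,0,0],[0,0,0]],[[0,0,0.3],[0,0,0]],[[0,0,1],[0,0,0]],[[0,0,3],[0,0,0]],[[0,0,4],[0,0,0]],[[0,0,4.5],[0,0,0]],[[0,0,4.5],[0,0,0]],[[0,0,2],[0,0,0]]]'

```text
clock: 13.4
tool_pos: [0.599, 0.0801, 0.212]
eef_rot: [0.686, 0.728, 0.002, 0.002]
contact_force: [0.1, 0.8, 0.3]
opening: 0.001
finger_force: 0.0
```

Request:
step_arm --increments '[[[-2,4,1],[0,0,0]],[[-2,4,1],[0,0,0]],[[-2,4,0],[0,0,0]],[[-2,4,0],[0,0,0]],[[-2,2,0],[0,0,0]],[[0,0,0],[0,0,0]],[[0,0,0],[0,0,0]],[[0,0,0],[0,0,0]],[[0,0,0],[0,0,0]],[[0,0,0],[0,0,0]]]'

```text
clock: 14.4
tool_pos: [0.4982, 0.2588, 0.2276]
eef_rot: [0.687, 0.727, -0.0, 0.0]
contact_force: [-0.4, -0.4, 0.5]
opening: 0.005
finger_force: 0.0
```

```bash
python3 - <<'E'
from h import *
im,d=r.snapshot('scene');a=cv2.resize(im[150:250,215:348],(512,384),interpolation=cv2.INTER_CUBIC)
t=r.snapshot('top')[0]; b=cv2.resize(t[175:265,210:330],(512,384),interpolation=cv2.INTER_CUBIC)
cv2.imwrite('pics/w4.png',cv2.resize(np.hstack([b,a])[:,:,::-1],(800,300)))
s=r.get_state();print(s['tool_pos'],s['contact_force'],s['clock'])
E
```

```text
[0.49791433 0.25928581 0.22765879] [ 0.94813915 -0.75842296  0.74999918] 14.5
```

View pics/w4.png

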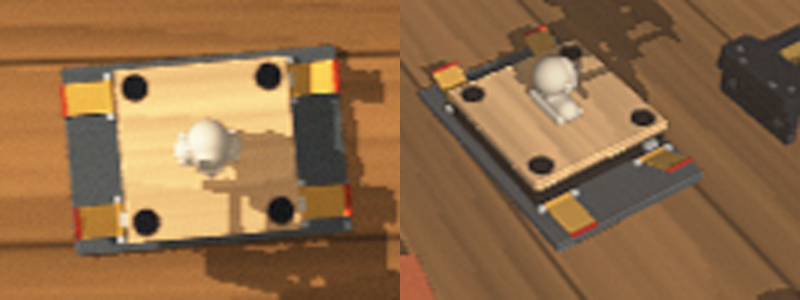

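The far-left tab lies flat (scene crop (567,215), lit and on the base). The other three tabs stand, and the hand is clear.

```bash
python3 -c "
from plant import r
print(r.finish_job())"
```

```text
the job is handed in; nothing more can be done
None
```

The far left corner was the one that rocks (it sank about 6 mm, then landed); I pressed its shim tab flat, left the other three tabs standing, moved the hand clear and handed the job in at about 14.5 s.

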